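# Tip a flush cover plate out of its nest and put it with its twin

## Robot

A 6-joint arm with a two-finger parallel gripper is mounted at the origin on a cart in front of the work surface, level with it; the furniture and walls round the work are solid. World frame = base frame: x ahead of the robot, y to its left, z up, the work surface at z = 0. Lengths are in mm, angles in degrees, forces in N, time in s.
With the tool pointing down it reaches from about 300 to 850 mm from the base axis. Payload 4.2 kg.
Tool frame: the origin (TCP) lies on the centre line of the jaws, within the pads' length; the fingertips stand env.nose_length ahead of it and the grasp point (between the pads) lies 2 mm behind it (env.nose_length is the distance from the TCP to the fingertips, in mm); z points along the fingers, y is the direction in which the jaws open and shut (so a half turn about z gives the same grasp; the last joint's range is limited). The gripper opens to 91 mm and grips with 3 to 60 N. Pads are 32 mm wide; open, the fingers measure 118 mm over their backs; the gripper's body (76 mm by 178 mm) begins 60 mm behind the grasp point.
Start: joints at [69.844, 18.312, 89.639, -0, 72.044, -1.146], TCP at [187.306, 543.652, 230.976] pointing down, gripper open.
Joint ranges: [-177.97, 177.97], [-48.28, 115.42], [12.27, 149.76], [-77.06, 257.06], [2.81, 150.46], [-146.56, 146.56]. Speed limits (degrees/s): [147.25, 147.25, 180, 180, 180, 180].

## Interface

Orientations are given as [roll, pitch, yaw] about the fixed x, y, z axes, in that order (R = Rz(yaw) Ry(pitch) Rx(roll)).
In Python, from workcell import env gives the robot as it stands. The module is installed in compiled form; this text tells all that it offers.
- The arm moves only by the tool jog_arm, never from a script. Its argument "deltas" is a list that holds one entry, the list of rows, each a list of 5 numbers: the shift along the tool's x, y, z in m, then the turn about the tool's z in degrees, then the finger opening in m, from 0 to 0.0912. A call has 1 to 20 rows; each row is the pose to reach, as a shift and turn from the pose commanded when the call began, along the tool's axes at that moment; what a row does not reach only later rows make up. A row lasts 1/12 s, in which the tool goes at most 41.7 mm and 7.16 degrees, less where a joint would pass 70% of its speed; a pose out of reach is approached as far as the arm can. A call with a gripper value outside its range is refused whole. The fingers move at their own pace and stop on an object; "grip_force" is the grip in N (left out, the last holds). Time passes only in rows, so rows that repeat a pose let the fingers close. It gives the time, the measured TCP pose, the force and the opening at its end, in the units of the state.
- env.state(): the state, without advancing time (a new reading comes with each control period).
- env.grab_frame(name): name is "scene" or "top" or "wrist"; returns the picture (384x512x3 uint8, red, green, blue); there is no depth.
- env.camera_params(name): a dict with "fx", "fy", "cx", "cy" (pixels), "xyz" and "orientation" of the camera in the world. Camera axes: x right, y down, z forward; pixel columns grow to the right and rows downward; lengths in mm; the calibration is good to about 2 mm. The wrist camera is an equidistant fisheye: a pixel r from the principal point sees the ray r / f radians off the axis. A picture is of the moment at which its call begins: read the wrist's pose just before it. camera_params takes no time and is no camera call; for the wrist camera it gives the pose at the moment of the call.
- env.job_done(): hands the job in, once; it reports no verdict.
Trained networks look in the newest picture that a camera, given by its name, has taken for a name from the list of things; names that differ only in an ending like _2 or _b are one class to them, and where a whole thing is asked for, a point or a joint stands for the part that bears it (a point fixed in the world has none). Each returns a list of dicts, best first, with "conf" (0 to 1); they miss things now and then, are a little off and sometimes report something else, mostly with a low value. They report only what shows in the picture. A call takes as long as a camera call. They do not tell look-alikes from the thing itself.
- env.look_for(camera, label): "xyz" ([x, y, z] in mm, in world coordinates, good to about 4 mm: the middle of the surface that is visible of it).
The state is a dict: "time_s": time; "qpos": joint angles; "qvel": joint speeds; "effort": joint torques, N m; "ee_pos": TCP position; "ee_rot": TCP orientation; "force": force on the tool from outside, world axes, zero at the start; "torque": the same for the moment, N m; "gripper_width": finger opening in mm.
Only numpy, scipy, OpenCV 4.12 (cv2) and the standard library are available. Lean on these libraries where they do the work, as an engineer would, in place of code of your own. Each camera call takes 0.05 s, during which the arm holds its last target.

## Task

An aluminium cover plate lies flush in its slick plastic nest, where no finger gets hold of its edges. Press its end down into the sloping scoop and draw it to the scoop's stop, so that its other end stays tipped up, then take the plate out and lay it flat in the tray that already holds an identical plate, not in the one with the heat sinks. Leave the roll of tape, the black knob and the capacitors where they are.

Things in the scene. Friction and masses are not known exactly. Their poses are not given: they have to be found in the camera images.
- plate_center (a point): centre (half-way up) of the flat aluminium cover plate, 90 x 50 x 5 mm (its own x, y, z), 55 to 90 g, a small dark screw hole drawn in each corner. It starts flat in the nest, centre 30.5 mm above the bench, axes along the nest's. Grip it across its 50 mm width. The twin looks the same: this is the one in the nest.
- nest: grey slick plastic nest, fixed, 65 mm wide, 33 mm high, from x = -72 to +52 mm; screw ears 4 mm high at its sides. Origin on the bench under the middle of the plate as it starts; x along the nest away from the scoop, z up. Channel 53 mm wide, open on top, walls 6 mm. Floor flat at 28 mm from x = -5 to +46 mm, so the plate's top is flush with the walls; towards -x it slopes down (scoop).
- scoop_edge (a point): in the nest at x = -5 mm, 28 mm high: edge from which the floor slopes down towards -x at 26 degrees, and about which the plate tips. Tipped and drawn to the stop, the plate lies on the slope at 26 degrees and stays: its raised end then stands at about nest x = +28 mm, its underside there about 44 mm above the bench.
- press_spot (a point): on the plate's top at nest x = -30 mm, y = 0, 33 mm high: a good spot to press straight down with closed fingers. A few newtons tip the plate; its top here sinks 11 mm until it lies on the slope (a blunt fingertip meets the tilted plate with its uphill edge, so it sinks less, 6 to 8 mm). If let go there it falls back flush, as its centre is still behind the edge.
- scoop_stop (a point): foot of the slope at nest x = -55 mm, 3.5 mm high; a step 12 mm high there stops the plate; the near wall, 33 mm high, begins 11 mm beyond. Keep the plate pressed (about 5 to 25 N) and drag it 11 mm down along the slope to the stop (10 mm towards nest -x, 5 mm down), then lift off: it stays tipped. The nest is slick (friction 0.3), a rubber fingertip takes the plate along.
- tray_plates: open grey plastic tray, fixed, 160 x 130 mm (its x, y), 28 mm high, walls and floor 4 mm thick; it holds the twin plate. Origin at the centre of its underside, z up. The plate is to go here.
- tray_sinks: open grey plastic tray of the same shape, fixed; it holds two black finned heat sinks. The plate must not go here.
- twin_center (a point): centre (half-way up) of an identical plate that lies flat in tray_plates, near its middle; the plate may be laid on it
- spare_knob: bystander: black knob 30 mm across, 17 mm high, origin at the centre of its underside
- spare_cap_1: bystander: black capacitor, standing cylinder 26 mm across, 35 mm high, origin at the centre of its underside; two more stand by it, fixed
- masking_tape: bystander: roll of masking tape lying flat, 102 mm across, 25 mm high, origin at the centre of its underside
Things that resemble listed ones, but are neither listed nor needed, are in the scene too. Leave any green look-alike of the tray_plates alone. Leave any orange look-alike of the part that bears twin_center alone.

How it is judged:
By the outcome, as a careful person would: the job done as asked, in the order asked, and still so for the second after the job is handed in, with the robot touching nothing.
It also fails if it takes over 35 s, if anything falls off the work surface, if the arm or the gripper's body presses on something with over 40 N, if the wrist force passes 120 N, or if a joint passes its speed limit or range.

## Working session

There is one attempt and no reset: what is moved stays moved. The work goes in short steps, Python scripts to look and compute and a tool call to move; the robot and the scene stay as the last step left them, time stands still between calls to the robot, and variables do not carry over. Pictures are saved under pics/ and viewed, and the job is handed in when it is done.

Besides the shell and the picture viewer there is one more tool, called after "Emit:" by a JSON object that holds its "name" and its "arguments". jog_arm: Moves the arm, as the interface text tells. Its arguments: {"type":"object","properties":{"deltas":{"type":"array"},"grip_force":{"type":"number"}},"required":["deltas"]}

```bash
mkdir -p pics; python3 - <<'E'
from workcell import env
import cv2
print(env.state()); print(env.nose_length)
for c in ("scene","top"):
    im=env.grab_frame(c); cv2.imwrite(f"pics/{c}0.png",im[:,:,::-1]); print(c,env.camera_params(c))
    if c=="top":
        for l in ("nest","plate_center","twin_center","tray_plates","tray_sinks","spare_knob","masking_tape","spare_cap_1"):
            print(l,env.look_for(c,l))
E
```

```text
{'time_s': 0.0, 'qpos': array([ 6.98414025e+01,  1.83495116e+01,  8.97050011e+01, -2.85259443e-04,
        7.20440905e+01, -1.14618497e+00]), 'qvel': array([-0.08519077, -0.02674493,  0.07143889, -0.03627451,  0.08642985,
        0.02834316]), 'effort': array([ 7.43397268e-04, -4.12468171e+01, -2.31972420e+01,  7.28366082e-02,
        4.58552514e-02, -1.50916958e-04]), 'ee_pos': array([187.16093828, 543.19078884, 230.15112572]), 'ee_rot': array([-1.79901411e+02, -1.70123496e-03,  1.60987674e+02]), 'force': array([ 0.22169836, -0.56030656, -0.32227206]), 'torque': array([-0.01141281,  0.00579256,  0.02340261]), 'gripper_width': 91.15280124967963}
17.0
scene {'fx': 351.0820647544544, 'fy': 351.0820647544544, 'cx': 260.70958503724444, 'cy': 188.35168006985555, 'xyz': array([ 183.04921408, -580.8187442 ,  535.77827724]), 'orientation': array([-122.67100751,   -0.28464432,  -36.29386202])}
top {'fx': 414.4159386018379, 'fy': 414.4159386018379, 'cx': 261.84827911490777, 'cy': 188.60715972397452, 'xyz': array([ 473.17822743,   29.84928569, 1315.6967223 ]), 'orientation': array([-174.21633424,   -1.02045507,  -89.61494648])}
nest [{'xyz': [489.2, 122.9, 27.2], 'conf': 0.85}, {'xyz': [692.7, 150.2, 21.3], 'conf': 0.53}, {'xyz': [603.1, -40.6, 9.2], 'conf': 0.23}]
plate_center [{'xyz': [520.6, 142.3, 31.1], 'conf': 0.72}]
twin_center [{'xyz': [568.4, -289.0, 3.0], 'conf': 0.73}, {'xyz': [603.2, -41.7, 7.0], 'conf': 0.71}]
tray_plates [{'xyz': [614.6, -56.3, 2.5], 'conf': 0.97}, {'xyz': [771.2, -308.3, 1.6], 'conf': 0.94}]
tray_sinks [{'xyz': [615.0, 335.1, 4.3], 'conf': 0.68}]
spare_knob [{'xyz': [613.7, 337.3, 3.5], 'conf': 0.74}]
masking_tape [{'xyz': [692.3, 151.7, 24.7], 'conf': 0.58}, {'xyz': [432.6, 1.6, 30.6], 'conf': 0.22}]
spare_cap_1 [{'xyz': [428.7, 0.1, 30.4], 'conf': 0.38}]
```

View pics/scene0.png

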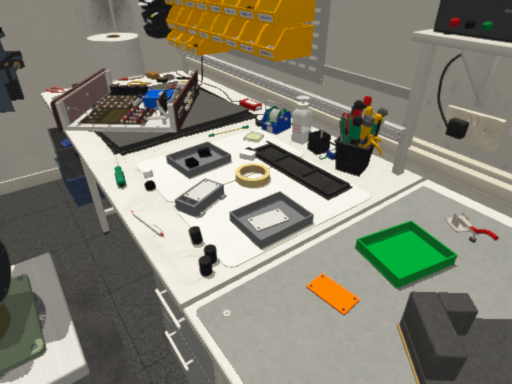

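View pics/top0.png

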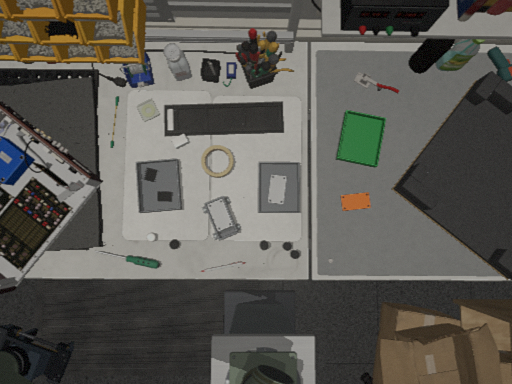

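```bash
python3 - <<'E'
import cv2
im=cv2.imread("pics/top0.png")[130:240,200:330]
cv2.imwrite("pics/crop0.png",cv2.resize(im,None,fx=5,fy=5,interpolation=cv2.INTER_CUBIC))
E
```

```text
(no output)
```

View pics/crop0.png

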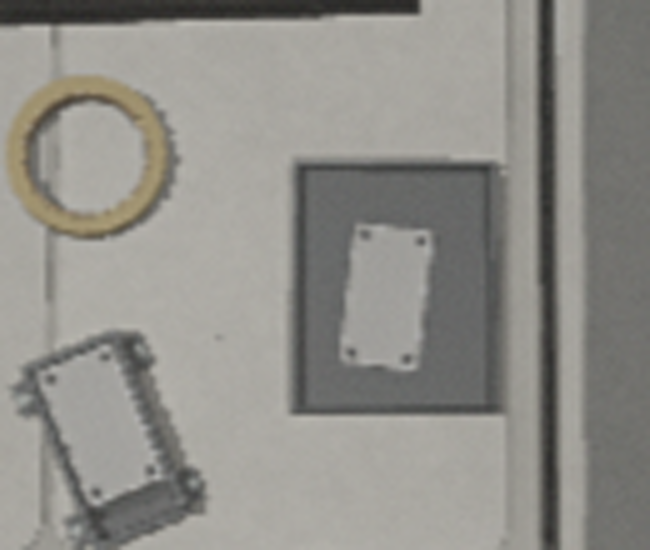

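The top view shows the nest around pixel (222,218), with its scoop end at about (230,233) towards the robot. tray_plates, holding the twin, is at (279,188). tray_sinks is at (160,186), and the green and orange decoys are at (360,138) and (355,201).

```bash
cat > h.py <<'E'
import numpy as np, cv2
from scipy.spatial.transform import Rotation as R
from workcell import env
def ray(cam,px,par=None):
    p=par or env.camera_params(cam); u=np.array([(px[0]-p["cx"])/p["fx"],(px[1]-p["cy"])/p["fy"]])
    if cam=="wrist":
        t=np.linalg.norm(u); d=np.r_[u/max(t,1e-9)*np.sin(t),np.cos(t)]
    else: d=np.r_[u,1]
    return p["xyz"],R.from_euler("xyz",p["orientation"],degrees=True).apply(d)
def at(cam,px,z,par=None):
    o,d=ray(cam,px,par); return o+d*(z-o[2])/d[2]
def proj(cam,P,par=None):
    p=par or env.camera_params(cam)
    c=R.from_euler("xyz",p["orientation"],degrees=True).inv().apply(np.asarray(P)-p["xyz"])
    if cam=="wrist":
        t=np.arctan2(np.linalg.norm(c[:2]),c[2]); u=c[:2]/np.linalg.norm(c[:2])*t
    else: u=c[:2]/c[2]
    return np.array([p["cx"]+u[0]*p["fx"],p["cy"]+u[1]*p["fy"]])
E
python3 - <<'E'
from h import *
f=lambda p:((p[0]+.5)/5-.5+200,(p[1]+.5)/5-.5+130)
for n,z,ps in (("plate",33,[(51,379),(105,356),(150,470),(96,493)]),("twin",9,[(365,235),(420,240),(407,358),(349,352)]),("tray",28,[(295,162),(497,165),(500,410),(293,410)])):
    q=np.array([at("top",f(p),z) for p in ps]);print(n,q.mean(0).round(1),q.round(0)[:,:2].tolist())
    a=(q[0]+q[1]-q[2]-q[3])[:2]/2; b=(q[0]-q[1]+q[3]-q[2])[:2]/2
    print(np.linalg.norm(a),np.degrees(np.arctan2(a[1],a[0])),np.linalg.norm(b),np.degrees(np.arctan2(b[1],b[0])))
E
```

```text
plate [521.9 137.5  33. ] [[550.0, 168.0], [564.0, 135.0], [494.0, 107.0], [480.0, 139.0]]
75.80692243734376 22.42828149088702 36.04891001249801 113.58880539697697
twin [605.4 -39.5   9. ] [[644.0, -26.0], [641.0, -62.0], [566.0, -53.0], [570.0, -17.0]]
75.52339434903759 -6.822117509191029 36.01714134855171 84.9032552261183
tray [609.9 -45.4  28. ] [[688.0, 19.0], [687.0, -109.0], [533.0, -110.0], [532.0, 19.0]]
155.0292019460437 0.26590477400893303 128.01078127300642 90.06515097788099
```

Emit:
{"name": "jog_arm", "arguments": {"deltas": [[[-0.426, -0.295, 0.03, -41.7, 0.09], [-0.426, -0.295, 0.03, -41.7, 0.09], [-0.426, -0.295, 0.03, -41.7, 0.09], [-0.426, -0.295, 0.03, -41.7, 0.0], [-0.426, -0.295, 0.03, -41.7, 0.0], [-0.426, -0.295, 0.03, -41.7, 0.0], [-0.426, -0.295, 0.03, -41.7, 0.0], [-0.426, -0.295, 0.03, -41.7, 0.0], [-0.426, -0.295, 0.03, -41.7, 0.0], [-0.426, -0.295, 0.03, -41.7, 0.0], [-0.426, -0.295, 0.03, -41.7, 0.0], [-0.426, -0.295, 0.03, -41.7, 0.0], [-0.426, -0.295, 0.03, -41.7, 0.0], [-0.426, -0.295, 0.03, -41.7, 0.0], [-0.426, -0.295, 0.03, -41.7, 0.0], [-0.426, -0.295, 0.03, -41.7, 0.0], [-0.426, -0.295, 0.03, -41.7, 0.0], [-0.426, -0.295, 0.03, -41.7, 0.0]]], "grip_force": 10}}

```text
time_s: 2.0
ee_pos: [493.3, 127.1, 201.1]
ee_rot: [180.0, 0.0, -157.2]
force: [0.0, -0.4, 0.0]
gripper_width: 0.3
```

```bash
python3 - <<'E'
from h import *
import pickle
print(env.state())
p=env.camera_params("wrist"); im=env.grab_frame("wrist"); cv2.imwrite("pics/w1.png",im[:,:,::-1]); print(p)
pickle.dump(p,open("w1.pkl","wb"))
im=env.grab_frame("scene"); cv2.imwrite("pics/s1.png",im[:,:,::-1])
c=im[130:290,130:330,::-1]; cv2.imwrite("pics/s1c.png",cv2.resize(c,None,fx=4,fy=3.75))
E
```

```text
{'time_s': 2.0, 'qpos': array([ 1.31462143e+01,  1.36867546e+01,  1.00757469e+02,  1.98638095e-02,
        6.55473930e+01, -9.96657469e+01]), 'qvel': array([ 0.09908478,  0.03694455, -0.04589918, -0.1544745 , -0.05629085,
       -0.00259706]), 'effort': array([-3.44344676e-01, -3.54151869e+01, -2.20123190e+01, -5.92609285e-02,
        6.68352214e-02,  2.03001902e-03]), 'ee_pos': array([493.2837146 , 127.12298648, 201.13437949]), 'ee_rot': array([ 1.79983581e+02,  1.12992941e-02, -1.57196262e+02]), 'force': array([ 0.03719672, -0.42943409,  0.00131026]), 'torque': array([0.08135241, 0.02352026, 0.02659941]), 'gripper_width': 0.27771259079669197}
{'fx': 297.3186396354542, 'fy': 297.3186396354542, 'cx': 254.65640672797548, 'cy': 193.03342742066758, 'xyz': array([416.63329018,  94.70591934, 355.607257  ]), 'orientation': array([1.62991365e+02, 7.81878508e-03, 1.12818329e+02])}
```

View pics/w1.png

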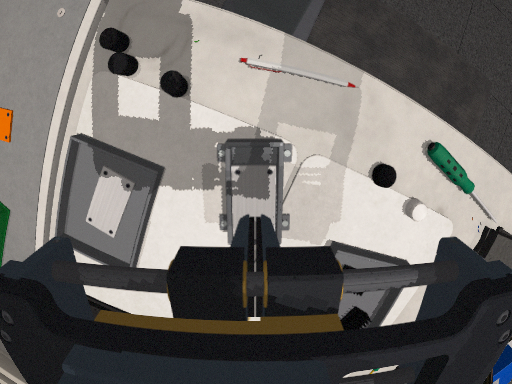

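View pics/s1c.png

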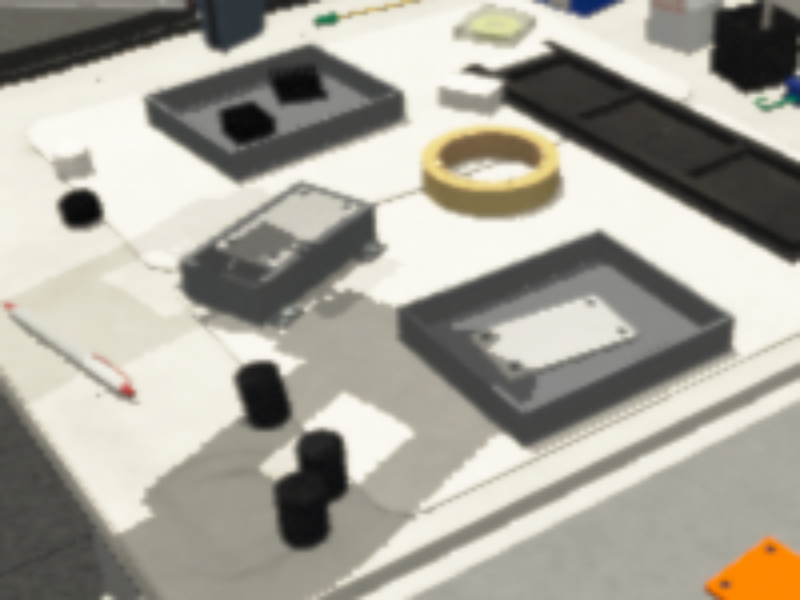

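The wrist view shows the nest straight ahead: scoop end at (253,150), and the two scoop-side holes at about (239,171) and (270,171). The twin is at (109,201).

```bash
python3 - <<'E'
from h import *
import pickle
im=cv2.imread("pics/w1.png")
cv2.imwrite("pics/w1c.png",cv2.resize(im[125:260,190:320],None,fx=5,fy=4.4,interpolation=cv2.INTER_CUBIC))
cv2.imwrite("pics/w1t.png",cv2.resize(im[120:270,40:180],None,fx=4,fy=4,interpolation=cv2.INTER_CUBIC))
E
```

```text
(no output)
```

View pics/w1c.png

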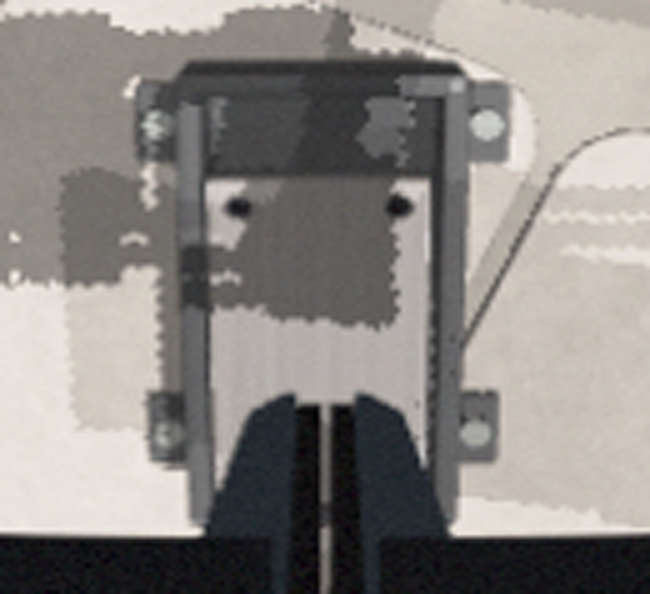

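View pics/w1t.png

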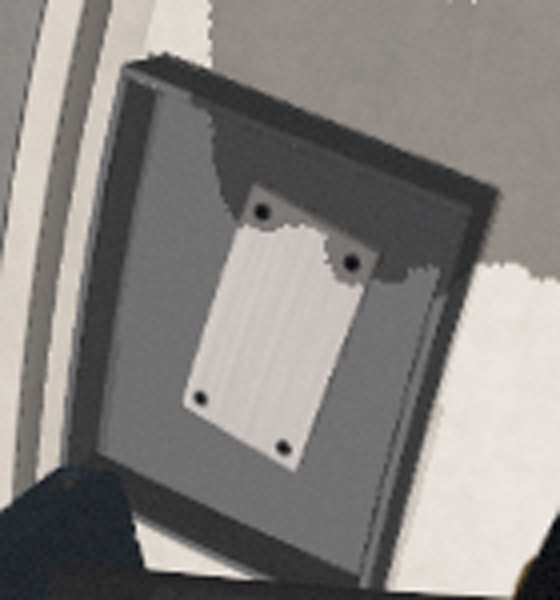

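```bash
python3 - <<'E'
from h import *
import pickle
p=pickle.load(open("w1.pkl","rb"))
g=lambda q:((q[0]+.5)/5-.5+190,(q[1]+.5)/4.4-.5+125)
t=lambda q:((q[0]+.5)/4-.5+40,(q[1]+.5)/4-.5+120)
a=[at("wrist",g(q),33,p) for q in ((239,207),(399,206),(205,178),(430,178))]
print(np.round(a,1)); 
d=a[1]-a[0]; e=a[3]-a[2]
for v in (d,e): print(np.linalg.norm(v),np.degrees(np.arctan2(v[1],v[0]))-90)
# nest wall edges
for q in ((178,100),(466,100),(188,440),(458,440)): print("wall",at("wrist",g(q),33,p).round(1))
yaw=np.radians(22.8);ux=np.array([np.cos(yaw),np.sin(yaw)])
print("centre est",((a[0]+a[1])/2)[:2]+37.8*ux, ((a[2]+a[3])/2)[:2]+45*ux)
b=np.array([at("wrist",t(q),9,p) for q in ((262,212),(351,263),(283,448),(201,398))]); print(b.round(1),b.mean(0))
v=b[3]-b[0];w=b[2]-b[1]; 
for v in (v,w): print(np.linalg.norm(v),np.degrees(np.arctan2(v[1],v[0])))
for q in ((128,66),(497,190),(66,465)): print("tray rim",at("wrist",t(q),28,p).round(1))
E
```

```text
[[492.1 105.6  33. ]
 [478.1 138.3  33. ]
 [488.1  95.8  33. ]
 [468.7 141.8  33. ]]
35.6207893198829 23.225888519898334
49.86996594367323 22.800689188123343
wall [471.9  82.9  33. ]
wall [447.4 141.1  33. ]
wall [556.1 118.2  33. ]
wall [531.4 176.9  33. ]
centre est [519.94719127 136.59096302] [519.89446228 136.20988064]
[[564.4 -55.    9. ]
 [568.5 -19.5   9. ]
 [644.2 -27.8   9. ]
 [639.8 -63.2   9. ]] [604.23054643 -41.35010429   9.        ]
75.78704751480717 -6.175522169106736
76.17853560459181 -6.264014457895749
tray rim [ 529.3 -107.7   28. ]
tray rim [520.9  24.2  28. ]
tray rim [ 680.4 -106.5   28. ]
```

Emit:
{"name": "jog_arm", "arguments": {"deltas": [[[0.001, -0.0016, 0.05, 90, 0.0], [0.001, -0.0016, 0.05, 90, 0.0], [0.001, -0.0016, 0.05, 90, 0.0], [0.001, -0.0016, 0.05, 90, 0.0], [0.001, -0.0016, 0.05, 90, 0.0], [0.001, -0.0016, 0.05, 90, 0.0], [0.001, -0.0016, 0.05, 90, 0.0], [0.001, -0.0016, 0.05, 90, 0.0], [0.001, -0.0016, 0.05, 90, 0.0], [0.001, -0.0016, 0.05, 90, 0.0], [0.001, -0.0016, 0.08, 90, 0.0], [0.001, -0.0016, 0.11, 90, 0.0], [0.001, -0.0016, 0.135, 90, 0.0], [0.001, -0.0016, 0.143, 90, 0.0], [0.001, -0.0016, 0.143, 90, 0.0], [0.001, -0.0016, 0.143, 90, 0.0]]]}}

```text
time_s: 3.43
ee_pos: [494.1, 124.6, 58.5]
ee_rot: [180.0, 0.0, 112.8]
force: [0.3, -0.3, 0.1]
gripper_width: 0.3
```

```bash
python3 - <<'E'
from h import *
im=env.grab_frame("scene")
c=im[160:240,160:260,::-1]; cv2.imwrite("pics/s2c.png",cv2.resize(c,None,fx=7,fy=7))
s=env.state();print(s["ee_pos"],s["ee_rot"],s["force"],s["time_s"])
E
```

```text
[494.6885807  124.68642449  59.19119285] [1.79857989e+02 1.83982948e-02 1.12793071e+02] [0.54736473 0.48171695 0.18384562] 3.4833
```

View pics/s2c.png

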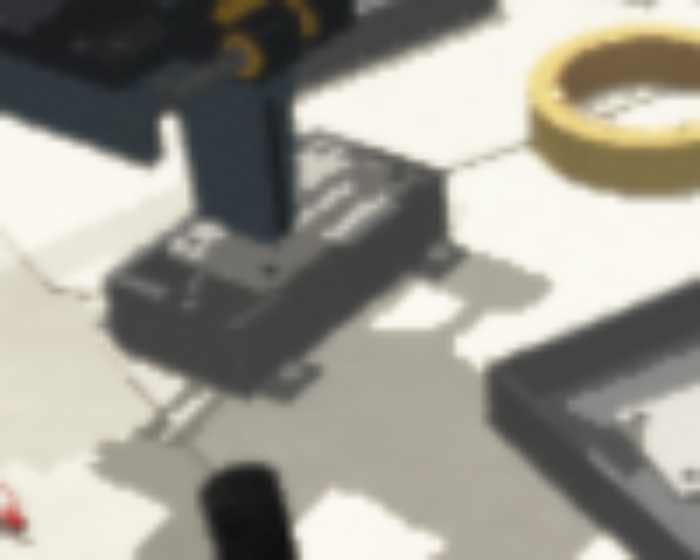

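Emit:
{"name": "jog_arm", "arguments": {"deltas": [[[0.001, 0, 0.004, 0, 0], [0.001, 0, 0.008, 0, 0], [0.001, 0, 0.01, 0, 0], [0.001, 0, 0.012, 0, 0], [0.001, 0, 0.014, 0, 0], [0.001, 0, 0.014, 0, 0]]]}}

```text
time_s: 3.98
ee_pos: [493.1, 125.0, 43.6]
ee_rot: [-180.0, -0.0, 112.7]
force: [-0.3, 0.4, 0.0]
gripper_width: 0.7
```

Emit:
{"name": "jog_arm", "arguments": {"deltas": [[[0, 0, 0.001, 0, 0], [0, 0, 0.002, 0, 0], [0, 0, 0.002, 0, 0]]]}}

```text
time_s: 4.23
ee_pos: [493.3, 125.0, 41.9]
ee_rot: [180.0, -0.0, 112.7]
force: [0.1, 0.2, -0.2]
gripper_width: 0.5
```

```bash
python3 - <<'E'
from h import *
im=env.grab_frame("scene")
c=im[160:240,160:260,::-1]; cv2.imwrite("pics/s3c.png",cv2.resize(c,None,fx=7,fy=7))
s=env.state();print(s["ee_pos"],s["ee_rot"],s["force"],s["time_s"])
E
```

```text
[493.31844977 125.04310324  41.94102684] [ 1.79997161e+02 -3.85009184e-03  1.12689377e+02] [ 0.00090519 -0.75584049  0.74491102] 4.2833
```

View pics/s3c.png

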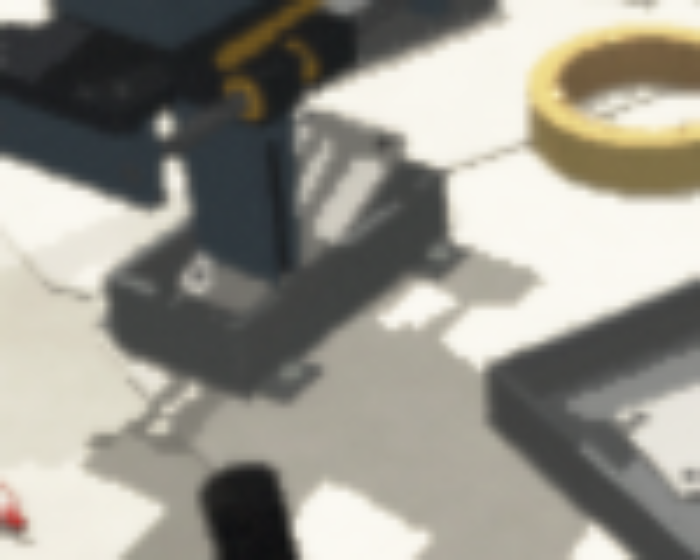

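The plate is tipping: its far end at about (390,135) in the crop now stands above the walls. I'll press until a firm force shows.

Emit:
{"name": "jog_arm", "arguments": {"deltas": [[[0, 0, 0.001, 0, 0], [0, 0, 0.002, 0, 0], [0, 0, 0.002, 0, 0]]]}}

```text
time_s: 4.53
ee_pos: [493.4, 125.1, 41.5]
ee_rot: [180.0, 0.0, 112.7]
force: [-3.6, -1.4, 13.1]
gripper_width: 0.2
```

Emit:
{"name": "jog_arm", "arguments": {"deltas": [[[0, -0.001, 0.0005, 0, 0], [0, -0.002, 0.001, 0, 0], [0, -0.003, 0.0015, 0, 0], [0, -0.004, 0.002, 0, 0], [0, -0.005, 0.0025, 0, 0], [0, -0.006, 0.003, 0, 0], [0, -0.006, 0.003, 0, 0]]]}}

```text
time_s: 5.12
ee_pos: [490.3, 123.3, 39.7]
ee_rot: [179.6, 0.1, 112.7]
force: [-1.3, -0.1, 18.1]
gripper_width: 0.5
```

Emit:
{"name": "jog_arm", "arguments": {"deltas": [[[0, -0.001, 0.0003, 0, 0], [0, -0.002, 0.0007, 0, 0], [0, -0.003, 0.001, 0, 0], [0, -0.004, 0.0015, 0, 0], [0, -0.005, 0.002, 0, 0], [0, -0.005, 0.002, 0, 0]]]}}

```text
time_s: 5.62
ee_pos: [485.1, 121.2, 37.1]
ee_rot: [179.7, 0.1, 112.7]
force: [-1.1, -0.4, 12.7]
gripper_width: 0.4
```

```bash
python3 - <<'E'
from h import *
im=env.grab_frame("scene")
c=im[160:240,160:260,::-1]; cv2.imwrite("pics/s4c.png",cv2.resize(c,None,fx=7,fy=7))
s=env.state();print(s["ee_pos"],s["ee_rot"],s["force"],s["time_s"])
E
```

```text
[485.12420469 121.18323763  37.05174617] [1.79705860e+02 5.30732003e-02 1.12691516e+02] [-1.45114912 -0.58828369 12.75523784] 5.6667
```

View pics/s4c.png

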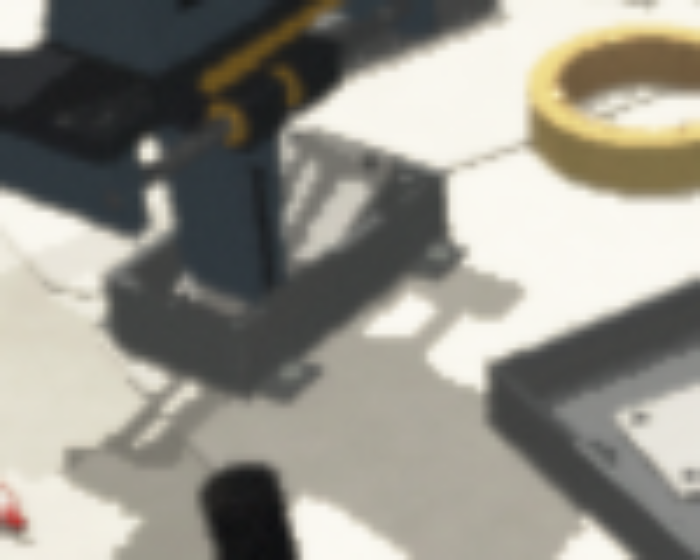

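Emit:
{"name": "jog_arm", "arguments": {"deltas": [[[0, -0.001, 0.0005, 0, 0], [0, -0.002, 0.001, 0, 0], [0, -0.003, 0.001, 0, 0], [0, -0.003, 0.001, 0, 0]]]}}

```text
time_s: 6.0
ee_pos: [482.5, 120.1, 35.7]
ee_rot: [179.7, 0.1, 112.7]
force: [0.3, -0.0, 10.2]
gripper_width: 0.4
```

Emit:
{"name": "jog_arm", "arguments": {"deltas": [[[0, -0.001, 0.0005, 0, 0], [0, -0.002, 0.001, 0, 0], [0, -0.002, 0.001, 0, 0]]]}}

```text
time_s: 6.25
ee_pos: [482.4, 120.0, 35.6]
ee_rot: [179.4, 0.1, 112.7]
force: [1.7, 2.3, 13.7]
gripper_width: 0.6
```

The fingers stopped and the horizontal reaction rose, so the plate is at the stop. Lifting off.

Emit:
{"name": "jog_arm", "arguments": {"deltas": [[[0, 0.001, -0.003, 0, 0], [0, 0.001, -0.008, 0, 0], [0, 0.001, -0.02, 0, 0], [0, 0.001, -0.05, 0, 0], [0, 0.001, -0.09, 0, 0], [0, 0.001, -0.13, 0, 0], [0, 0.001, -0.15, -10, 0], [0, 0.001, -0.15, -90, 0.06], [0, 0.001, -0.15, -90, 0.075], [0, 0.001, -0.15, -90, 0.075], [0, 0.001, -0.15, -90, 0.075], [0, 0.001, -0.15, -90, 0.075], [0, 0.001, -0.15, -90, 0.075], [0, 0.001, -0.15, -90, 0.075], [0, 0.001, -0.15, -90, 0.075], [0, 0.001, -0.15, -90, 0.075], [0, 0.001, -0.15, -90, 0.075], [0, 0.001, -0.15, -90, 0.075], [0, 0.001, -0.15, -90, 0.075], [0, 0.001, -0.15, -90, 0.075]]]}}

```text
time_s: 7.92
ee_pos: [479.0, 119.1, 182.7]
ee_rot: [180.0, -0.1, -157.2]
force: [-0.4, -0.1, -0.3]
gripper_width: 75.1
```

```bash
python3 - <<'E'
from h import *
import pickle
im=env.grab_frame("scene")
c=im[160:240,160:260,::-1]; cv2.imwrite("pics/s5c.png",cv2.resize(c,None,fx=7,fy=7))
p=env.camera_params("wrist"); im=env.grab_frame("wrist"); cv2.imwrite("pics/w5.png",im[:,:,::-1])
pickle.dump(p,open("w5.pkl","wb"))
s=env.state();print(s["ee_pos"],s["ee_rot"],s["force"],s["time_s"],s["gripper_width"])
E
```

```text
[479.0872292  119.19421534 182.74277567] [ 1.79985023e+02 -4.26771990e-02 -1.57425973e+02] [ 0.38120681 -0.00711411  0.22599578] 8.0167 74.92324768559737
```

View pics/s5c.png

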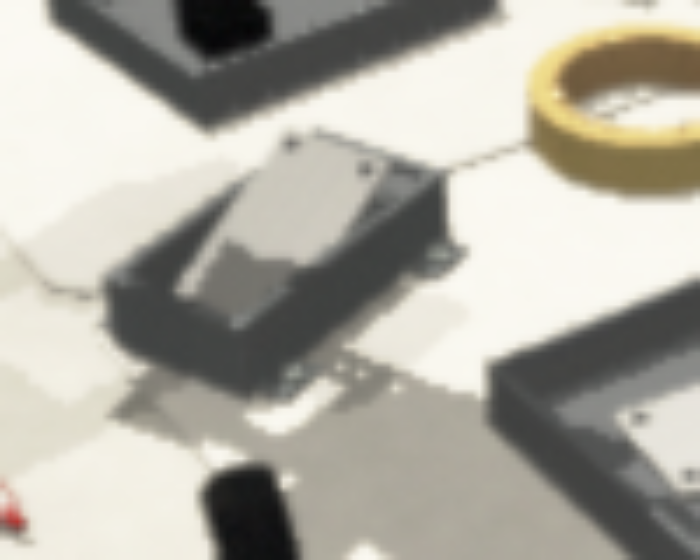

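View pics/w5.png

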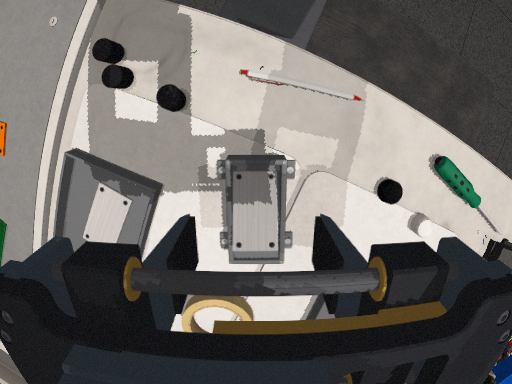

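```bash
python3 - <<'E'
from h import *
import pickle
p=pickle.load(open("w5.pkl","rb"))
y=np.radians(22.8);C=np.array([520.7,136.8])
def W(x,yy,z): return [C[0]+x*np.cos(y)-yy*np.sin(y),C[1]+x*np.sin(y)+yy*np.cos(y),z]
for P in ((19.5,18,45.4),(19.5,-18,45.4),(25.8,25,48.5),(25.8,-25,48.5)): print(P,proj("wrist",W(*P),p).round(1))
im=cv2.imread("pics/w5.png"); cv2.imwrite("pics/w5c.png",cv2.resize(im[145:275,200:310],None,fx=5,fy=4.5,interpolation=cv2.INTER_CUBIC))
E
```

```text
(19.5, 18, 45.4) [271.6 244.4]
(19.5, -18, 45.4) [238.7 244.5]
(25.8, 25, 48.5) [278.  250.7]
(25.8, -25, 48.5) [232.4 250.8]
```

View pics/w5c.png

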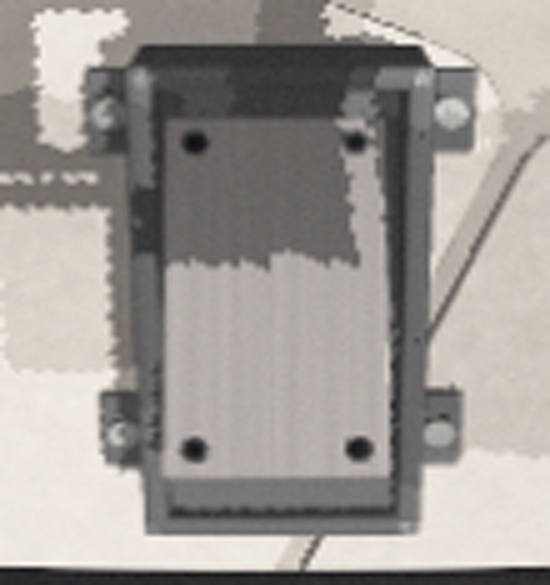

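The plate stays tipped, and its raised-end holes sit exactly where predicted. Now grasping across the raised part.

Emit:
{"name": "jog_arm", "arguments": {"deltas": [[[-0.035, 0, 0.03, 0, 0.075], [-0.059, 0, 0.06, 0, 0.075], [-0.059, 0, 0.09, 0, 0.075], [-0.059, 0, 0.115, 0, 0.075], [-0.059, 0, 0.125, 0, 0.075], [-0.059, 0, 0.129, 0, 0.075], [-0.059, 0, 0.129, 0, 0.075], [-0.059, 0, 0.129, 0, 0.075]]]}}

```text
time_s: 8.68
ee_pos: [534.8, 142.2, 55.3]
ee_rot: [-180.0, 0.1, -157.3]
force: [0.0, -0.2, -0.4]
gripper_width: 75.1
```

Emit:
{"name": "jog_arm", "arguments": {"deltas": [[[0, 0, 0.003, 0, 0.075], [0, 0, 0.003, 0, 0.06], [0, 0, 0.003, 0, 0.04], [0, 0, 0.003, 0, 0.04], [0, 0, 0.003, 0, 0.04], [0, 0, 0.003, 0, 0.04], [0, 0, 0.003, 0, 0.04], [0, 0, 0.003, 0, 0.04]]], "grip_force": 30}}

```text
time_s: 9.35
ee_pos: [534.1, 142.1, 51.3]
ee_rot: [180.0, 0.0, -157.3]
force: [0.7, -0.2, 3.0]
gripper_width: 49.8
```

Emit:
{"name": "jog_arm", "arguments": {"deltas": [[[0, 0, -0.004, 0, 0.04], [0, 0, -0.012, 0, 0.04], [0, 0, -0.03, 0, 0.04], [0, 0, -0.06, 0, 0.04], [0, 0, -0.09, 0, 0.04], [0, 0, -0.11, 0, 0.04], [0, 0, -0.11, 0, 0.04], [0, 0, -0.11, 0, 0.04]]]}}

```text
time_s: 10.02
ee_pos: [534.2, 142.1, 162.2]
ee_rot: [-180.0, 0.1, -157.3]
force: [-0.6, -0.1, -1.0]
gripper_width: 49.8
```

```bash
python3 - <<'E'
from h import *
im=env.grab_frame("scene")
c=im[120:240,130:280,::-1]; cv2.imwrite("pics/s6c.png",cv2.resize(c,None,fx=5,fy=5))
s=env.state();print(s["ee_pos"],s["ee_rot"],s["force"],s["torque"],s["time_s"],s["gripper_width"])
E
```

```text
[533.29009381 141.85855254 160.68646032] [ 1.79991537e+02 -4.36322991e-02 -1.57310561e+02] [-0.33329206 -0.48270729 -1.48402395] [ 0.07386358 -0.02091835  0.00010582] 10.0667 49.34981530312999
```

View pics/s6c.png

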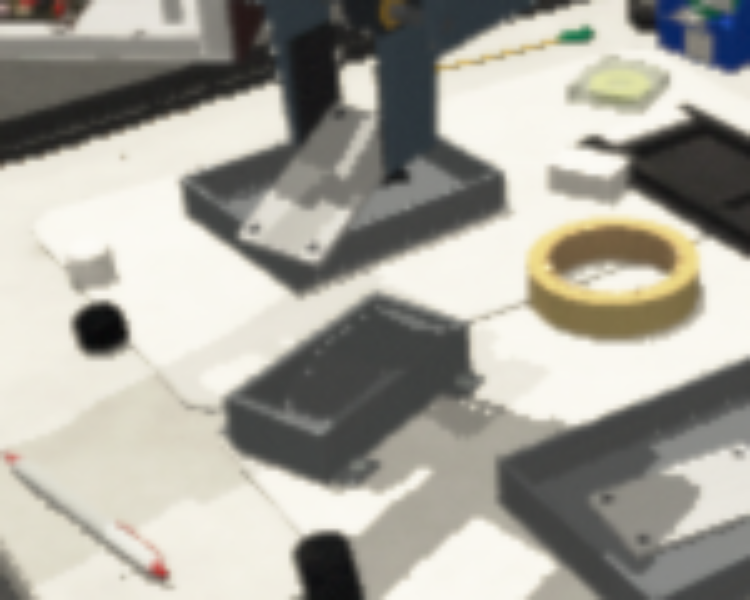

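Emit:
{"name": "jog_arm", "arguments": {"deltas": [[[-0.001, -0.012, 0, 2, 0.04], [-0.003, -0.035, 0, 5, 0.04], [-0.006, -0.065, 0, 9, 0.04], [-0.009, -0.095, 0.01, 13, 0.04], [-0.011, -0.125, 0.02, 17, 0.04], [-0.013, -0.155, 0.03, 21, 0.04], [-0.016, -0.185, 0.045, 25, 0.04], [-0.0175, -0.203, 0.055, 28, 0.04], [-0.0177, -0.2083, 0.06, 29, 0.04], [-0.0177, -0.2083, 0.06, 29, 0.04], [-0.0177, -0.2083, 0.06, 29, 0.04]]]}}

```text
time_s: 10.98
ee_pos: [629.6, -43.2, 99.9]
ee_rot: [180.0, -0.2, 173.7]
force: [-0.2, 0.1, -1.2]
gripper_width: 49.5
```

```bash
python3 - <<'E'
from h import *
import pickle
im=env.grab_frame("scene")
c=im[140:260,200:350,::-1]; cv2.imwrite("pics/s7c.png",cv2.resize(c,None,fx=5,fy=5))
p=env.camera_params("wrist"); im=env.grab_frame("wrist"); cv2.imwrite("pics/w7.png",cv2.resize(im[110:300,150:360,::-1],None,fx=3.5,fy=3))
pickle.dump(p,open("w7.pkl","wb"))
s=env.state();print(s["ee_pos"],s["ee_rot"],s["force"],s["time_s"],s["gripper_width"])
E
```

```text
[630.1758914  -42.29293527 101.25776218] [ 1.79974035e+02 -1.21205504e-02  1.73771339e+02] [ 0.01062727 -0.12431592 -0.45475216] 11.0833 49.240801315512535
```

View pics/s7c.png

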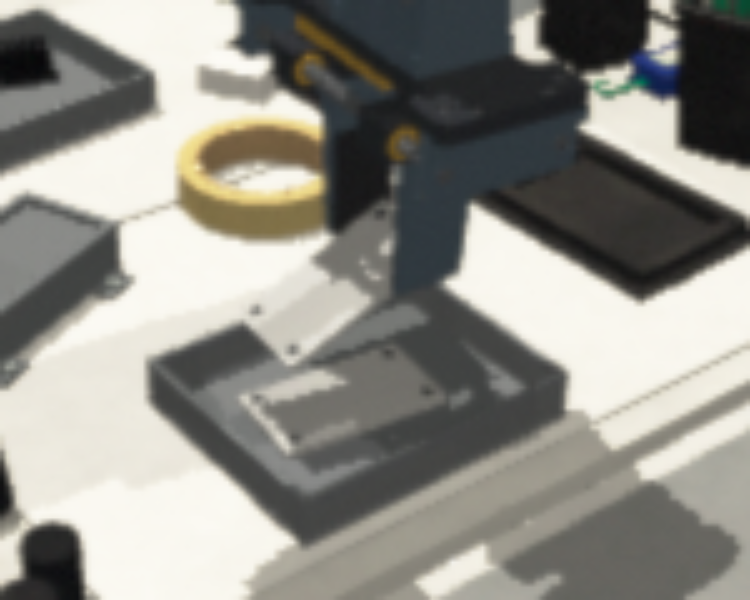

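View pics/w7.png

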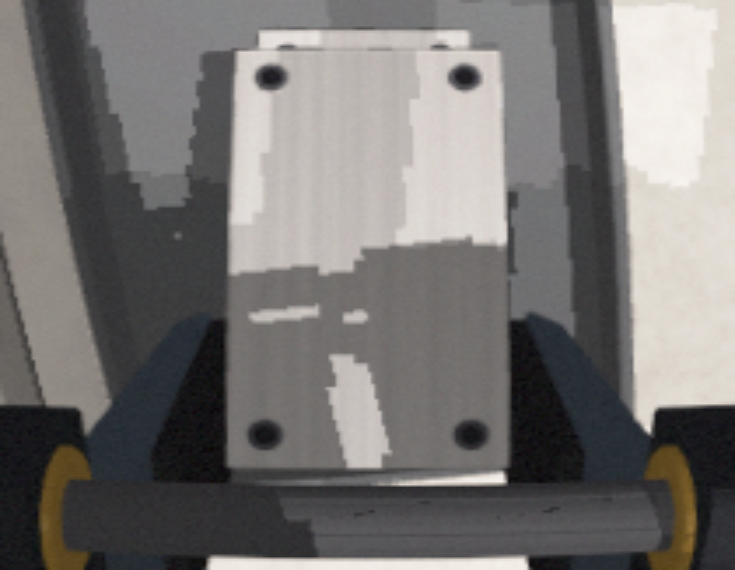

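Emit:
{"name": "jog_arm", "arguments": {"deltas": [[[0, 0, 0.015, 0, 0.04], [0, 0, 0.03, 0, 0.04], [0, 0, 0.037, 0, 0.04], [0, 0, 0.04, 0, 0.04], [0, 0, 0.042, 0, 0.04], [0, 0, 0.043, 0, 0.04], [0, 0, 0.043, 0, 0.04]]], "grip_force": 15}}

```text
time_s: 11.67
ee_pos: [630.9, -43.1, 58.6]
ee_rot: [180.0, 0.1, 173.7]
force: [-0.2, 1.6, -0.7]
gripper_width: 50.0
```

Emit:
{"name": "jog_arm", "arguments": {"deltas": [[[0, 0, 0.0015, 0, 0.04], [0, 0, 0.003, 0, 0.04], [-0.0007, 0, 0.0045, 0, 0.04], [-0.0013, 0, 0.006, 0, 0.04], [-0.002, 0, 0.008, 0, 0.04], [-0.003, 0, 0.0105, 0, 0.04], [-0.004, 0, 0.013, 0, 0.04], [-0.004, 0, 0.013, 0, 0.04]]], "grip_force": 8}}

```text
time_s: 12.33
ee_pos: [634.7, -43.8, 44.4]
ee_rot: [180.0, -0.0, 173.7]
force: [2.0, -0.2, -0.0]
gripper_width: 49.7
```

```bash
python3 - <<'E'
from h import *
im=env.grab_frame("scene")
c=im[140:260,200:350,::-1]; cv2.imwrite("pics/s8c.png",cv2.resize(c,None,fx=5,fy=5))
s=env.state();print(s["ee_pos"],s["ee_rot"],s["force"],s["time_s"],s["gripper_width"])
E
```

```text
[634.45702637 -43.80068024  44.51139728] [ 1.79996287e+02 -3.63928653e-02  1.73688578e+02] [-0.03440735  0.46555026  0.09612177] 12.3833 49.90507691459561
```

View pics/s8c.png

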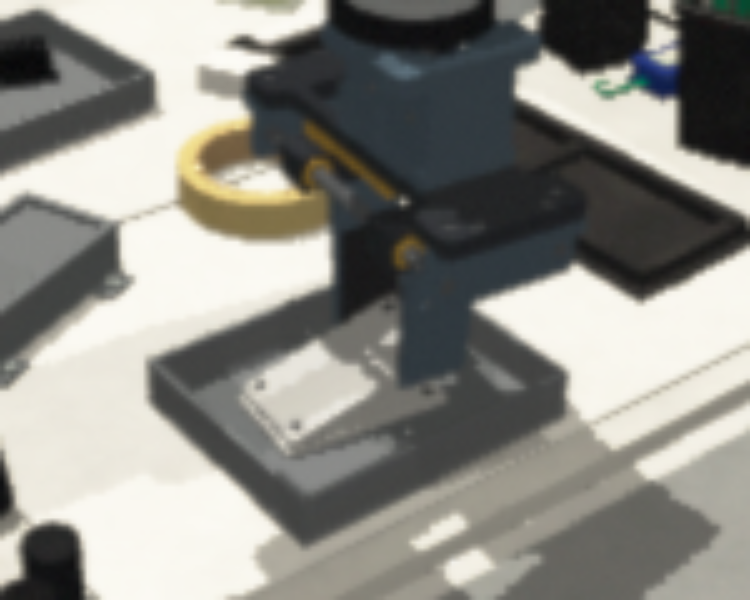

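Emit:
{"name": "jog_arm", "arguments": {"deltas": [[[-0.001, 0, 0.003, 0, 0.04], [-0.0018, 0, 0.006, 0, 0.04], [-0.0025, 0, 0.009, 0, 0.04], [-0.003, 0, 0.012, 0, 0.04], [-0.0035, 0, 0.015, 0, 0.04], [-0.0035, 0, 0.017, 0, 0.04], [-0.0035, 0, 0.018, 0, 0.04], [-0.0035, 0, 0.018, 0, 0.04]]]}}

```text
time_s: 13.05
ee_pos: [638.0, -44.2, 26.6]
ee_rot: [180.0, -0.0, 173.7]
force: [-0.2, -0.1, -0.1]
gripper_width: 49.9
```

```bash
python3 - <<'E'
from h import *
im=env.grab_frame("scene")
c=im[140:260,200:350,::-1]; cv2.imwrite("pics/s9c.png",cv2.resize(c,None,fx=5,fy=5))
s=env.state();print(s["ee_pos"],s["ee_rot"],s["force"],s["time_s"],s["gripper_width"])
E
```

```text
[637.92234744 -44.13656195  26.76893335] [ 1.79995406e+02 -1.64794463e-02  1.73690800e+02] [-0.37811802 -0.60821896 -0.71283482] 13.1 49.8764710731253
```

View pics/s9c.png

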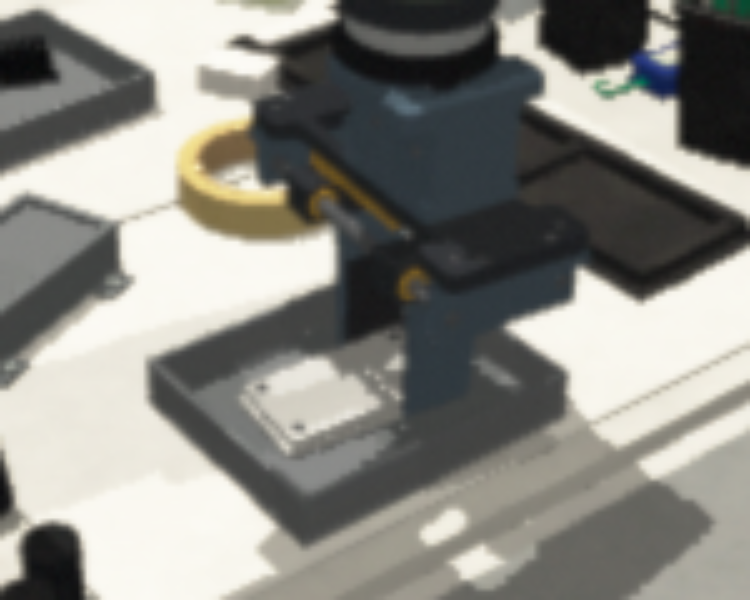

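Emit:
{"name": "jog_arm", "arguments": {"deltas": [[[0, 0, 0.001, 0, 0.04], [0, 0, 0.0025, 0, 0.04], [0, 0, 0.0025, 0, 0.04], [0, 0, 0.0025, 0, 0.053], [0, 0, 0.0025, 0, 0.057], [0, 0, 0.0025, 0, 0.062], [0, 0, 0.0025, 0, 0.062], [0, 0, 0.0025, 0, 0.062], [0, 0, -0.005, 0, 0.062], [0, 0, -0.02, 0, 0.062], [0, 0, -0.05, 0, 0.062], [0, 0, -0.085, 0, 0.062], [0, 0, -0.12, 0, 0.062], [0, 0, -0.15, 0, 0.062], [-0.0, 0, -0.18, 0, 0.062], [0, 0, -0.18, 0, 0.062], [0, 0, -0.18, 0, 0.062]]]}}

```text
time_s: 14.52
ee_pos: [639.0, -44.2, 209.8]
ee_rot: [180.0, 0.3, 173.7]
force: [0.0, -0.2, -0.8]
gripper_width: 62.1
```

```bash
python3 - <<'E'
from h import *
im=env.grab_frame("scene")
cv2.imwrite("pics/sA.png",im[:,:,::-1])
c=im[140:260,200:350,::-1]; cv2.imwrite("pics/sAc.png",cv2.resize(c,None,fx=5,fy=5))
im=env.grab_frame("wrist"); cv2.imwrite("pics/wA.png",im[:,:,::-1])
s=env.state();print(s["ee_pos"],s["force"],s["time_s"],s["gripper_width"])
E
```

```text
[637.31545613 -44.11822561 206.29474276] [-0.16261031 -0.14019458 -0.72812546] 14.6167 62.041455563210775
```

View pics/sAc.png

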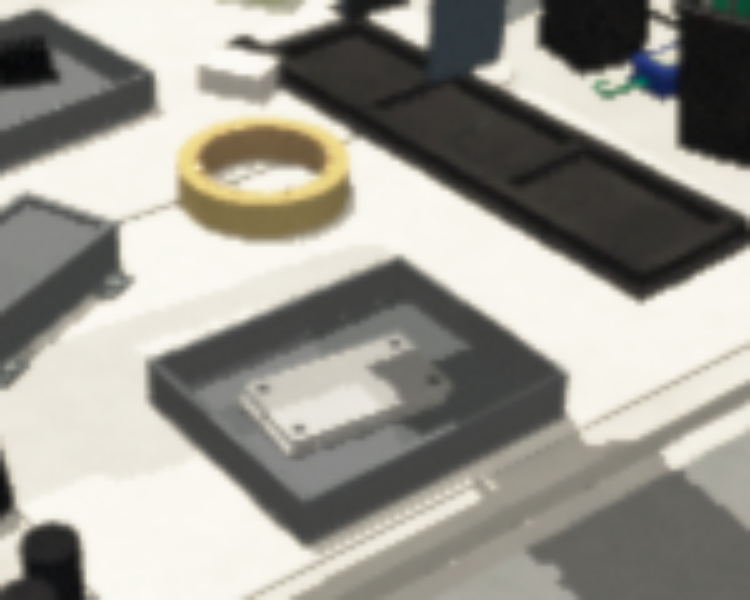

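View pics/wA.png

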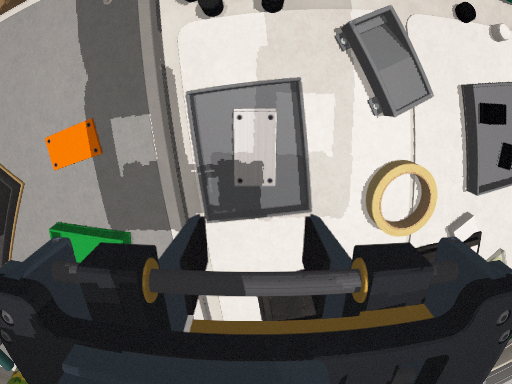

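The plate lies flat on its twin, centred at (255,147) in the wrist view. The nest at (389,60) is empty, and the tape and other bystanders are undisturbed. Handing in.

```bash
python3 - <<'E'
from workcell import env
print(env.job_done(), env.state()["time_s"])
E
```

```text
the job is handed in; nothing more can be done
the job is handed in; nothing more can be done
```

The cover plate now lies flat on its twin in tray_plates, and the job was handed in at about 14.6 s of the allowed 35 s.

- **Tipping:** I pressed the plate's end down with closed fingers at about 13 N. I then dragged it about 12 mm (13 mm along the slope) until the stop held it. After lift-off it stayed tipped, with its holes where the given geometry puts them, to within a pixel.
- **Placing:** I gripped it across its width at the raised end and set its low end on the twin. Then I lowered it under a light grip so it swung flat, and released it.
- **Last checks:** The final scene and wrist pictures show the plate flat and lined up on the twin, the nest empty, and the gripper well clear. The tape, tray_sinks and the decoys looked unmoved. The knob and capacitors, only partly in view, also looked unmoved, but I did not re-measure any of these.
- **Forces:** Contact forces read up to about 18 N between moves.
- **Disagreements:** The top and wrist cameras differed by about 2 mm on the nest and twin positions, so I used values between the two. The fingertip sank about 8.5 mm when pressing, slightly more than the stated 6 to 8 mm.

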